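Release the ratchet and open the bedside book rack

ROBOT

A 7-joint arm with a two-finger parallel gripper is mounted at the origin on the work surface. World frame = base frame: x ahead of the robot, y to its left, z up, the work surface at z = 0. Lengths are in m, angles in rad, forces in N, time in s.
With the tool pointing down it reaches from about 0.4 to 0.875 m from the base axis. Payload 6.5 kg.
Tool frame: the origin (TCP) lies on the mounting face of the last link; the fingertips stand 173 mm ahead of it and the grasp point (between the pads) lies 155 mm ahead of it; z points along the fingers, y is the line along which they close (so a half turn about z gives the same grasp; the last joint's range is limited). The gripper opens to 85 mm and grips with 20 to 120 N. Pads are 22 mm wide; open, the fingers measure 114 mm over their backs; the gripper's body (76 mm by 85 mm) begins 54 mm behind the grasp point. The pads swing forward as they close: fully open they stand 13 mm farther back than shut.
Start: joints at [-1.176, 0.536, -0.004, 1.538, 0.003, 1.067, -0.071], TCP at [0.289, 0.582, 0.405] pointing down, gripper open.
Joint ranges: [-2.7, 2.7], [-0.37, 2.16], [-1.27, 1.26], [0.24, 2.4], [-1.31, 4.45], [0.19, 1.91], [-2.76, 2.76]. Speed limits (rad/s): [2.39, 2.39, 3.14, 3.14, 3.14, 3.14, 3.14].

INTERFACE

Orientations are given as a unit quaternion [w, x, y, z].
In Python, from workcell import ctrl, read_camera, camera_info, ticket gives the robot as it stands. The module is installed in compiled form; this text tells all that it offers.
- The arm moves only by the tool servo_tool, never from a script. Its argument "plan" is one flat list of numbers, 5 for each row, row after row: the shift along the tool's x, y, z in m, then the turn about the tool's z in rad, then the closure, from 0 (fully open) to 1 (shut). In form: [dx, dy, dz, roll, claw, dx, dy, dz, roll, claw, ...]. A call has 1 to 5 rows; each row is the pose to reach, as a shift and turn from the pose commanded when the call began, along the tool's axes at that moment; what a row does not reach only later rows make up. A row lasts 1/10 s, in which the tool goes at most 50 mm and 8.59 degrees, less where a joint would pass 70% of its speed; a pose out of reach is approached as far as the arm can. A call with a gripper value outside its range is refused whole. The fingers move at their own pace and stop on an object; "newtons" is the grip in N (left out, the last holds). Time passes only in rows, so rows that repeat a pose let the fingers close. It gives the time, the measured TCP pose, the force, the opening and the grip force at its end, in the units of the state.
- ctrl.get_obs(): the state, without advancing time (a new reading comes with each control period).
- read_camera(name): name is "scene" or "top" or "wrist"; returns the picture (384x512x3 uint8, red, green, blue); there is no depth.
- camera_info(name): a dict with "camera_matrix" (3x3 intrinsics, pixels), "world_from_camera" (4x4, takes a point from camera to world coordinates); the wrist camera has in their place "T_tool_cam" (4x4, takes a point from camera to tool coordinates, whose origin is the TCP and whose axes are the flange's). Camera axes: x right, y up, looking along -z (the intrinsics and any distortion apply to the point x, -y, -z); pixel columns grow to the right and rows downward; lengths in m; the calibration is good to about 2 mm. The wrist camera is an equidistant fisheye: a pixel r from the principal point sees the ray r / f radians off the axis. A picture is of the moment at which its call begins: read the wrist's pose just before it. camera_info takes no time and is no camera call.
- ticket.close_job(): hands the job in; it is judged then, once.
The state is a dict: "time": time; "joints": joint angles; "qvel": joint speeds; "tau": joint torques, N m; "tcp_pos": TCP position; "tool_rot": TCP orientation; "force": force on the tool from outside, world axes, zero at the start; "ft_torque": the same for the moment, N m; "gripper_width": opening from 0.0 (shut) to 1.0 (fully open); "finger_force": force on a finger pad.
Only numpy, scipy, OpenCV 4.12 (cv2) and the standard library are available. Lean on these libraries where they do the work, as an engineer would, in place of code of your own. Each camera call takes 0.05 s, during which the arm holds its last target. There are 200 camera calls.

TASK

Make room for another book in the bedside book rack: with a fingertip, gently press the thumb pad of the release lever on the rack's sliding end and, keeping it pressed, push the sliding end back along its bar, away from the books, all the way to the end stops; then take the hand away so that the lever springs up again. Grasp and lift nothing, leave the books standing as they are, and do not disturb the other things on the nightstand.

Things in the scene. Friction and masses are not known exactly. Their poses are not given: they have to be found in the camera images.
- rack: Adjustable book rack, fixed on the nightstand, 350 mm long: two dark wooden rails (108 mm over the outsides, tops 24 mm above the table), between them a toothed steel bar (teeth up to 22 mm, pitch 9 mm). Origin on the table under its middle; y runs along the bar from the fixed end board (y = -175 mm) and the books to the open end (+175 mm), x across, z up.
- jaw (a joint): Sliding end of the rack, m along the rack's +y: 0 = close to the books (starts 0 to 0.022), 0.090 = fully back, its foot against the end stops. About 3 N friction. With the release lever up the ratchet stops it going back (it may shift one tooth, 9 mm, before it catches); with the lever pressed it slides.
- jaw_face (a point): Middle of the face towards the books of the sliding end: a dark wooden board 104 mm wide, 150 mm high above the table, with a steel foot, two sloping braces and the release lever on its other side. 88 mm above the table, on the bar's centre line; axes as the rack's. In the rack's frame y = -62 mm + joint jaw.
- lever (a joint): Steel release lever, a see-saw on the sliding end's foot: pawl at its end towards the books, thumb pad at its outer end. Rad: 0 = at rest, pawl in the teeth (up to 0.12 if the pawl sits on a tooth); grows as the pad goes down; from 0.12 the pawl is clear; 0.18 = fully down. Sprung: 2 N on the pad to start, 6 N fully down, where the pad's middle is 7 mm lower.
- release_pad (a point): Middle of the top of the thumb pad, a ribbed steel plate 38 mm wide (across the bar), 42 mm long (along it), 41 mm above the table at rest, on the bar's centre line, 97 mm beyond the sliding end's face; open above and to both sides. z is its upward normal; y is the rack's +y, the way to push.
- lip (a point): Middle of the inner face of the steel lip at the pad's outer end, 21 mm beyond the middle of the pad: it stands 13 mm up from the pad, as wide as the pad (38 mm), 5 mm thick. A fingertip on the pad bears against it when pushing outwards (+y); that push helps to keep the lever down but does not free the pawl by itself.
- end_stops (a point): Point midway between the two small steel end stops on the rails, at their top, 38 mm above the table, at y = +106 mm in the rack's frame. Each is 20 mm wide (x = 30 to 50 mm either side) and 12 mm long; the foot of the sliding end comes to rest against them and the lever passes between them.
- book_a: A book standing upright in the rack between the fixed end and the sliding end, 34 mm thick along the rack's y, 112 mm deep, 178 mm high; origin at the middle of its underside, on the rails 24 mm above the table. It stands by itself and is to stay.
- book_b: A book standing upright in the rack between the fixed end and the sliding end, 28 mm thick along the rack's y, 112 mm deep, 172 mm high; origin at the middle of its underside, on the rails 24 mm above the table. It stands by itself and is to stay.
- book_c: A book standing upright in the rack between the fixed end and the sliding end, 38 mm thick along the rack's y, 112 mm deep, 188 mm high; origin at the middle of its underside, on the rails 24 mm above the table. It stands by itself and is to stay.
- novel: Thick novel lying flat at the right (-y) side, 152 x 225 x 42 mm; origin under its middle. To be left alone.
- pill_organizer: Blue plastic pill organizer with seven hinged lids, 40 x 162 x 28 mm, in the row along the far (+x) edge; origin under its middle. To be left alone.
- cup: Stainless steel cup, 76 mm across, 95 mm high, in the row along the far edge; origin under its middle. To be left alone.
- glasses_case: Black eyeglass case, 62 x 152 x 40 mm, in the row along the far edge; origin under its middle. To be left alone.
- coaster: White round ceramic coaster, 92 mm across, 9 mm thick, in the row along the far edge; origin under its middle. To be left alone.
- flashlight: Small aluminium flashlight standing on its tail, 34 mm across, 112 mm high, in the row along the far edge; origin under its middle. To be left alone.
- eye_drops: Small white bottle of eye drops, 30 mm across, 62 mm high, standing close beside the rack on its far (+x) side; origin under its middle. To be left alone.
- hearing_case: Small grey rounded hearing-aid case, 46 x 62 x 28 mm, close beside the rack on the robot's side; origin under its middle. To be left alone.
Things that resemble listed ones, but are neither listed nor needed, are in the scene too. What is shaped like the book_c but yellow is not meant.

How it is judged:
On the way, in this order (a step that is already met when the one before it is completed fails the run):
1. a finger presses the release lever until the pawl is clear of the teeth, the sliding end not yet pushed back (contact force between the fingers and rack above 1 N and value of joint lever above 0.115 rad and value of joint jaw below 0.05 m), for 0.05 s.
2. the sliding end is pushed back to its end stops (value of joint jaw above 0.084 m), for 0.1 s.
At the end, for the whole second after the job is handed in: The sliding end stands within 6 mm of its end stops (joint jaw above 0.084 m) and is at rest, the release lever has sprung up (joint lever below 0.05 rad), the three books still stand upright within 15 mm of where they were, and the other things lie within 25 mm of where they were (value of joint jaw above 0.084 m and value of joint lever below 0.05 rad and velocity of joint jaw below 0.005 m/s and angle between each of book_a, book_b, book_c's own z axis and vertical below 0.1 rad and distance of each of book_a, book_b, book_c from where it was at the start of the episode below 0.015 m and distance of each of novel, pill_organizer, cup, glasses_case, coaster, flashlight, eye_drops, hearing_case from where it was at the start of the episode below 0.025 m); the robot touches nothing.
It fails at once if a book in the rack is lifted, pushed away (more than 15 mm) or tipped (distance of any of book_a, book_b, book_c from where it was at the start of the episode above 0.015 m or angle between any of book_a, book_b, book_c's own z axis and vertical above 0.15 rad).
It fails at once if another thing on the nightstand is lifted, carried or pushed more than 25 mm (distance of any of novel, pill_organizer, cup, glasses_case, coaster, flashlight, eye_drops, hearing_case from where it was at the start of the episode above 0.025 m).
It fails at once if the rack is pinched or forced: more than 60 N between the fingers and the rack (contact force between the fingers and rack above 60 N).
It also fails if it takes over 32 s, if anything falls off the work surface, if the arm or the gripper's body presses on something with over 40 N, if the wrist force passes 120 N, or if a joint passes its speed limit or range.

## Working session

There is one attempt and no reset: what is moved stays moved. The work goes in short steps, Python scripts to look and compute and a tool call to move; the robot and the scene stay as the last step left them, time stands still between calls to the robot, and variables do not carry over. Pictures are saved under pics/ and viewed, at most 10 in all, crops included, and the job is handed in when it is done.

Besides the shell and the picture viewer there is one more tool, called after "Call:" as name(argument=value, ...) on one line, values as JSON. servo_tool: Moves the arm, as the interface text tells. Its arguments: {"type":"object","properties":{"plan":{"type":"array","items":{"type":"number"}},"newtons":{"type":"number"}},"required":["plan"]}

```bash
mkdir -p pics
python3 - <<'E'
from workcell import ctrl, read_camera, camera_info
import cv2,numpy as np
o=ctrl.get_obs(); print(o)
for n in ("scene","top"):
    cv2.imwrite(f"pics/{n}0.png",read_camera(n)[:,:,::-1]); print(n,camera_info(n))
print(camera_info("wrist"))
E
```

```text
{'time': 0.0, 'joints': array([-1.17618363,  0.53717791, -0.00444175,  1.53888397,  0.00261993,
        1.06729809, -0.07119064]), 'qvel': array([ 0.00165623, -0.00094177, -0.00075967,  0.00041858, -0.00120932,
        0.00011098, -0.00031047]), 'tau': array([-6.44573975e-04, -5.83412325e+01,  1.04829468e+00, -2.59094274e+01,
        1.22065097e-02,  9.55131050e-03,  3.40709562e-06]), 'tcp_pos': array([0.28888836, 0.58189999, 0.40380096]), 'tool_rot': array([-1.29890278e-04,  2.28327477e-01,  9.73583991e-01, -8.71200117e-04]), 'force': array([-0.69578467, -0.42903173,  1.25933865]), 'ft_torque': array([ 0.04772286, -0.01944971,  0.07318503]), 'finger_force': 0.0, 'gripper_width': 0.9971641008373834}
scene {'camera_matrix': array([[466.93333262,   0.        , 265.13719692],
       [  0.        , 466.93333262, 185.35666634],
       [  0.        ,   0.        ,   1.        ]]), 'world_from_camera': array([[ 0.11892317, -0.71937289,  0.68436827,  1.35418701],
       [ 0.99273685,  0.07352092, -0.09522718, -0.18999575],
       [ 0.01818847,  0.69072232,  0.72289132,  0.98248551],
       [
[... 327 characters left out ...]
996495,  0.00753351,  0.00365318, -0.0419051 ],
       [ 0.00451258,  0.11741525,  0.99307265,  1.55885438],
       [ 0.        ,  0.        ,  0.        ,  1.        ]])}
{'camera_matrix': array([[297.31863964,   0.        , 252.50366484],
       [  0.        , 297.31863964, 193.11011817],
       [  0.        ,   0.        ,   1.        ]]), 'T_tool_cam': array([[ 6.39457389e-04,  9.49926180e-01,  3.12473748e-01,
         8.14917538e-02],
       [ 9.99999469e-01, -8.59917795e-04,  5.67732100e-04,
         1.73306068e-03],
       [ 8.08005321e-04,  3.12473219e-01, -9.49926226e-01,
         3.15449042e-02],
       [ 0.00000000e+00,  0.00000000e+00,  0.00000000e+00,
         1.00000000e+00]])}
```

View pics/scene0.png

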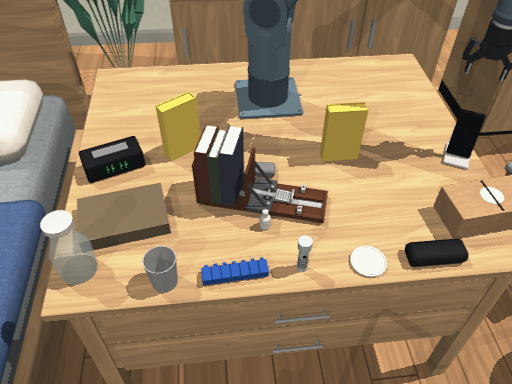

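View pics/top0.png

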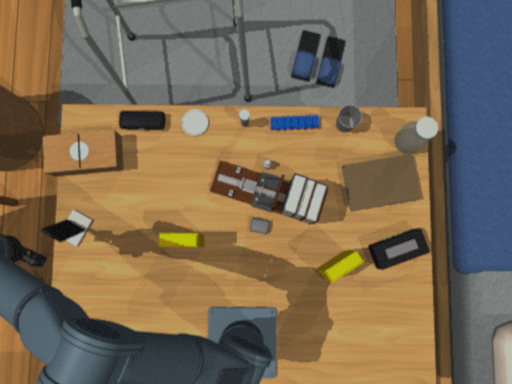

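The scene view shows the rack at about (195–328, 125–220), with the books at its left and the open end at right. In the top view the rack spans roughly (212–328, 162–222), tilted, with the open end at upper left. I'll enlarge both.

Run:
```python
import cv2,numpy as np
a=cv2.imread("pics/top0.png")[155:235,205:335]; b=cv2.imread("pics/scene0.png")[140:230,220:340]
a=cv2.resize(a,None,fx=6,fy=6,interpolation=cv2.INTER_CUBIC)[:, :780]
b=cv2.resize(b,None,fx=6,fy=6,interpolation=cv2.INTER_CUBIC)
cv2.imwrite("pics/a.png",a);cv2.imwrite("pics/b.png",b)
```

```text
(no output)
```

View pics/a.png

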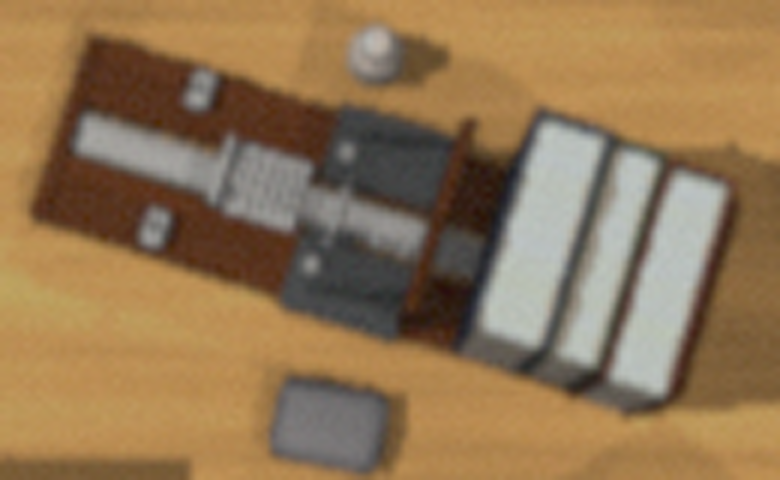

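View pics/b.png

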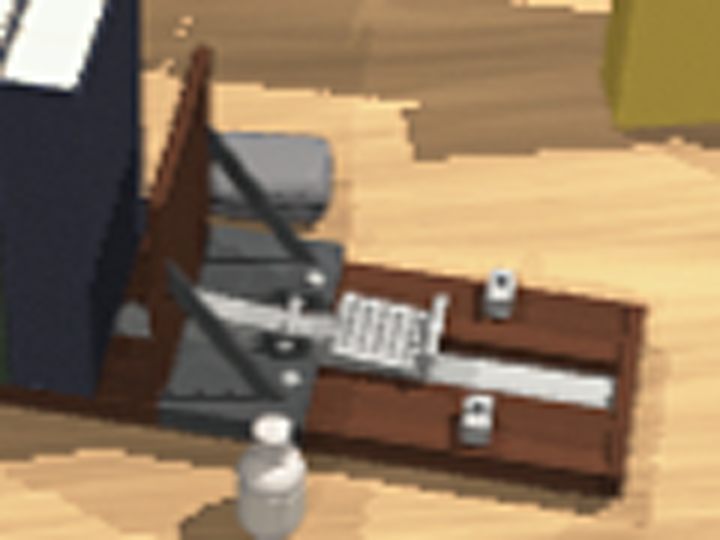

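Crop a (top view): pad centre about (267,185), lip (222,170), stops (203,85) and (155,225), and the rack's open-end corners (88,38) and (35,215). Crop b (scene view): pad centre about (380,328), stop tops (500,275) and (478,402). Eye drops and the hearing case sit either side of the jaw foot, clear of the pad.

```bash
cat > h.py <<'E'
import numpy as np
from workcell import camera_info
def ray(cam,u,v):
    c=camera_info(cam);K=c["camera_matrix"];T=c["world_from_camera"]
    d=T[:3,:3]@np.array([(u-K[0,2])/K[0,0],-(v-K[1,2])/K[1,1],-1]);return T[:3,3],d
def plane(cam,u,v,z):
    p,d=ray(cam,u,v);return p+d*(z-p[2])/d[2]
E
python3 - <<'E'
from h import *
A=lambda u,v:("top",205+(u+.5)/6-.5,155+(v+.5)/6-.5)
B=lambda u,v:("scene",220+(u+.5)/6-.5,140+(v+.5)/6-.5)
def P(n,q,z): r=plane(*q,z);print(n,r.round(4));return r
p=P("padA",A(267,185),.041);p2=P("padB",B(380,328),.041)
s=[P("stA",A(203,83),.038),P("stA",A(155,222),.038)]
t=[P("stB",B(500,276),.038),P("stB",B(478,402),.038)]
e=[P("endA",A(88,38),.024),P("endA",A(35,215),.024)]
f=[P("endB",B(645,308),.024),P("endB",B(620,475),.024)]
for a,b in(s,t,e,f): d=a-b;print(np.linalg.norm(d),(a+b)/2,"dir y ang",np.degrees(np.arctan2(d[1],d[0]))+90)
m=(s[0]+s[1]+t[0]+t[1])/4
for q in(p,p2):
  d=m-q; print("pad->stops",d,np.linalg.norm(d),np.degrees(np.arctan2(d[1],d[0])))
# midpoint ends to pad
g=(e[0]+e[1]+f[0]+f[1])/4; d=g-(p+p2)/2;print(np.linalg.norm(d),np.degrees(np.arctan2(d[1],d[0])))
E
```

```text
padA [ 0.4989 -0.0205  0.041 ]
padB [ 0.5013 -0.0215  0.041 ]
stA [0.5549 0.0149 0.038 ]
stA [0.4786 0.0399 0.038 ]
stB [0.4717 0.0397 0.038 ]
stB [0.5477 0.0162 0.038 ]
endA [0.5818 0.0789 0.024 ]
endA [0.4836 0.1061 0.024 ]
endB [0.486  0.1073 0.024 ]
endB [0.5847 0.0749 0.024 ]
0.08024301033661775 [0.51676518 0.02738769 0.038     ] dir y ang 71.82479658201848
0.0795229292312968 [0.50966809 0.02795792 0.038     ] dir y ang 252.85294103656346
0.10185185099198975 [0.53269177 0.09248432 0.024     ] dir y ang 74.47154433163962
0.10385350024144883 [0.5353636  0.09111886 0.024     ] dir y ang 251.79686149445328
pad->stops [ 0.01434525  0.04812582 -0.003     ] 0.05030785612955667 73.40183625543214
pad->stops [ 0.0118971   0.04914395 -0.003     ] 0.05065243070013072 76.3912656922906
0.11897916081046056 73.2526943942372
```

Call:
servo_tool(plan=[-0.457,-0.446,0,1.407,1,-0.457,-0.446,0,1.407,1,-0.457,-0.446,0,1.407,1,-0.457,-0.446,0,1.407,1,-0.457,-0.446,0,1.407,1], newtons=30)

```text
time: 0.6
tcp_pos: [0.3719, 0.3441, 0.4045]
tool_rot: [-0.0, 0.572, 0.821, -0.0]
force: [0.8, -0.5, -0.3]
gripper_width: 0.143
finger_force: 0.0
```

Call:
servo_tool(plan=[-0.387,-0.009,0,0.657,1,-0.387,-0.009,0,0.657,1,-0.387,-0.009,0,0.657,1,-0.387,-0.009,0,0.657,1,-0.387,-0.009,0,0.657,1])

```text
time: 1.1
tcp_pos: [0.4543, 0.1084, 0.4047]
tool_rot: [-0.0, 0.805, 0.593, 0.0]
force: [1.1, 0.3, 0.8]
gripper_width: 0.005
finger_force: 0.0
```

Call:
servo_tool(plan=[-0.11,0.082,0,0.005,1,-0.11,0.082,0,0.005,1,-0.11,0.082,0,0.005,1,-0.11,0.082,0.07,0.005,1,-0.11,0.082,0.07,0.005,1])

```text
time: 1.6
tcp_pos: [0.4995, -0.0202, 0.332]
tool_rot: [-0.001, 0.806, 0.592, -0.002]
force: [-0.3, 0.5, -0.1]
gripper_width: 0.004
finger_force: 0.0
```

Run:
```python
from workcell import ctrl, read_camera
import cv2
o=ctrl.get_obs(); print(o["tcp_pos"],o["tool_rot"],o["force"])
im=read_camera("wrist")[:,:,::-1]; cv2.imwrite("pics/w1.png",im)
cv2.imwrite("pics/top1.png",read_camera("top")[:,:,::-1]);cv2.imwrite("pics/sc1.png",read_camera("scene")[:,:,::-1])
```

```text
[ 0.49945983 -0.02021678  0.33196959] [-6.64683042e-04  8.06226742e-01  5.91604217e-01 -1.56462450e-03] [-0.26192205  0.54870015 -0.12414527]
```

View pics/w1.png

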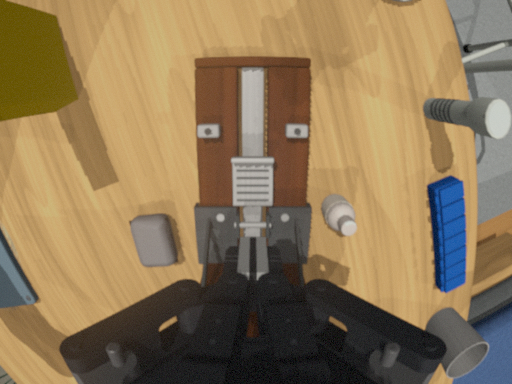

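The wrist view shows the pad at about (253,184), with its lip's upper edge at row 158. The stops are at (208,131) and (297,131), and the rack is upright and centred in the picture. The closed fingertips are at about (253,270) in the foreground.

```bash
cat >> h.py <<'E'
from scipy.spatial.transform import Rotation as R
def wray(o,u,v):
    c=camera_info("wrist");K=c["camera_matrix"];T=c["T_tool_cam"]
    a=np.array([u-K[0,2],v-K[1,2]]);r=np.linalg.norm(a);th=r/K[0,0]
    d=np.array([np.sin(th)*a[0]/r,-np.sin(th)*a[1]/r,-np.cos(th)])
    Rt=R.from_quat(o["tool_rot"],scalar_first=True).as_matrix()
    return o["tcp_pos"]+Rt@T[:3,3],Rt@T[:3,:3]@d
def wplane(o,u,v,z):
    p,d=wray(o,u,v);return p+d*(z-p[2])/d[2]
E
python3 - <<'E'
from h import *
from workcell import ctrl
o=ctrl.get_obs()
q={n:wplane(o,*x) for n,x in dict(pad=(253,185,.041),padnear=(253,206,.041),lipbase=(253,164,.041),padL=(234,185,.041),padR=(273,185,.041),s1=(208,129,.038),s2=(297,129,.038),e1=(195,60,.024),e2=(310,60,.024)).items()}
Rt=R.from_quat(o["tool_rot"],scalar_first=True).as_matrix()
for n,p in q.items(): print(n,p.round(4),"tool rel",(Rt.T@(p-o["tcp_pos"])).round(4))
d=q["s2"]-q["s1"];print(np.linalg.norm(d),np.degrees(np.arctan2(d[1],d[0]))+90, np.linalg.norm(q["pad"]-(q["s1"]+q["s2"])/2))
d=q["e2"]-q["e1"];print(np.linalg.norm(d),np.degrees(np.arctan2(d[1],d[0]))+90)
E
```

```text
pad [ 0.4997 -0.0154  0.041 ] tool rel [ 0.0038 -0.0005  0.2928]
padnear [ 0.4936 -0.035   0.041 ] tool rel [-0.0168 -0.0005  0.2928]
lipbase [0.5056 0.0035 0.041 ] tool rel [ 0.0235 -0.0005  0.2928]
padL [ 0.483  -0.0102  0.041 ] tool rel [ 0.0038 -0.018   0.2929]
padR [ 0.5173 -0.0208  0.041 ] tool rel [0.0038 0.0179 0.2928]
s1 [0.4766 0.0457 0.038 ] tool rel [ 0.0552 -0.0407  0.2958]
s2 [0.5525 0.0221 0.038 ] tool rel [0.0553 0.0387 0.2956]
e1 [0.483  0.1113 0.024 ] tool rel [ 0.1198 -0.0541  0.3098]
e2 [0.5843 0.0797 0.024 ] tool rel [0.1198 0.052  0.3095]
0.07945948852098887 72.74076142939298 0.051561665320826136
0.10613745610360308 72.69591299626587
```

Call:
servo_tool(plan=[0.008,0,0,0,1,0.008,0,0.04,0,1,0.008,0,0.08,0,1,0.008,0,0.1,0,1,0.008,0,0.1,0,1])

```text
time: 2.25
tcp_pos: [0.5027, -0.0102, 0.2338]
tool_rot: [-0.001, 0.805, 0.593, -0.001]
force: [0.2, 0.5, -0.8]
gripper_width: -0.002
finger_force: 0.0
```

Run:
```python
from workcell import ctrl, read_camera
import cv2
o=ctrl.get_obs(); print(o["tcp_pos"],o["force"])
im=read_camera("wrist")[:,:,::-1][100:330,150:360]; cv2.imwrite("pics/w2.png",cv2.resize(im,None,fx=2.5,fy=2.5,interpolation=cv2.INTER_CUBIC))
```

```text
[ 0.50267337 -0.0101834   0.23377755] [ 0.16357247  0.51272928 -0.75650867]
```

View pics/w2.png

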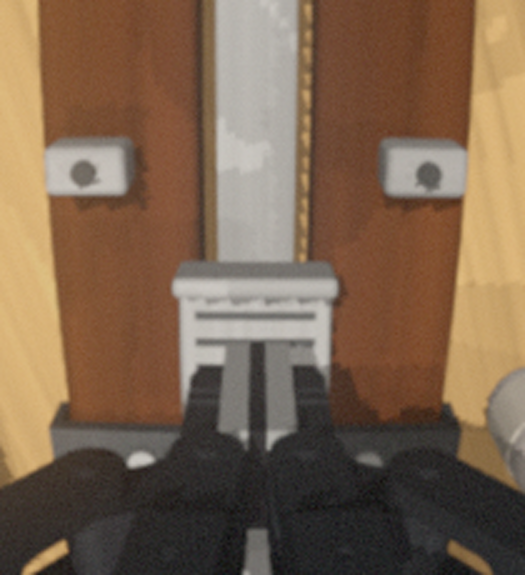

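The fingertips are centred over the pad, with their front edge at crop row 342. The lip's inner top edge is at about crop row 297, and the stops are well to either side. Next I'll check the gap.

Run:
```python
from h import *
from workcell import ctrl
o=ctrl.get_obs();Rt=R.from_quat(o["tool_rot"],scalar_first=True).as_matrix()
for n,r,z in(("finger",342,.061),("lip in top",297,.054),("lip out top",264,.054),("stops",140,.038)):
  print(n,(Rt.T@(wplane(o,253,100+r/2.5,z)-o["tcp_pos"])).round(4))
```

```text
finger [ 0.0105 -0.0006  0.1743]
lip in top [ 0.018  -0.0006  0.1813]
lip out top [ 0.0257 -0.0006  0.1813]
stops [ 0.0497 -0.0006  0.1973]
```

Call:
servo_tool(plan=[0,0,0.004,0,1,0,0,0.008,0,1,0,0,0.012,0,1,0,0,0.012,0,1])

```text
time: 2.7
tcp_pos: [0.5029, -0.0111, 0.2228]
tool_rot: [0.0, 0.805, 0.593, 0.0]
force: [-0.7, 0.4, 0.6]
gripper_width: -0.001
finger_force: 0.0
```

Call:
servo_tool(plan=[0.002,0,0.004,0,1,0.002,0,0.008,0,1,0.002,0,0.01,0,1,0.002,0,0.012,0,1,0.002,0,0.012,0,1])

```text
time: 3.2
tcp_pos: [0.5033, -0.0094, 0.2104]
tool_rot: [-0.0, 0.805, 0.593, -0.0]
force: [0.1, -0.1, 0.3]
gripper_width: 0.001
finger_force: 0.0
```

Call:
servo_tool(plan=[0,0,0.001,0,1,0,0,0.002,0,1,0,0,0.003,0,1,0,0,0.003,0,1])

```text
time: 3.6
tcp_pos: [0.5036, -0.0093, 0.2078]
tool_rot: [-0.0, 0.805, 0.593, 0.0]
force: [-0.5, 1.4, 5.7]
gripper_width: -0.001
finger_force: 2.3
```

Call:
servo_tool(plan=[0,0,0.001,0,1,0,0,0.002,0,1,0,0,0.002,0,1])

```text
time: 3.9
tcp_pos: [0.5037, -0.0091, 0.2061]
tool_rot: [-0.0, 0.805, 0.593, 0.0]
force: [-1.5, 2.0, 9.0]
gripper_width: 0.001
finger_force: 4.2
```

Call:
servo_tool(plan=[0,0,0.001,0,1,0,0,0.002,0,1,0,0,0.002,0,1])

```text
time: 4.2
tcp_pos: [0.5039, -0.0093, 0.2052]
tool_rot: [-0.0, 0.805, 0.593, 0.001]
force: [-6.1, 1.9, 24.8]
gripper_width: 0.001
finger_force: 12.2
```

Run:
```python
from workcell import ctrl, read_camera
import cv2
o=ctrl.get_obs(); print(o["tcp_pos"],o["force"])
im=read_camera("wrist")[:,:,::-1][100:330,150:360]; a=cv2.resize(im,None,fx=1.9,fy=1.9,interpolation=cv2.INTER_CUBIC)
b=cv2.resize(read_camera("scene")[:,:,::-1][150:220,240:305],None,fx=6,fy=6,interpolation=cv2.INTER_CUBIC)
import numpy as np
c=np.zeros((437,399+390,3),np.uint8);c[:a.shape[0],:a.shape[1]]=a;c[:420,399:399+390]=b
cv2.imwrite("pics/w3.png",c)
```

```text
[ 0.5038573  -0.00927249  0.20523443] [-6.13087192  1.94115751 24.8364569 ]
```

View pics/w3.png

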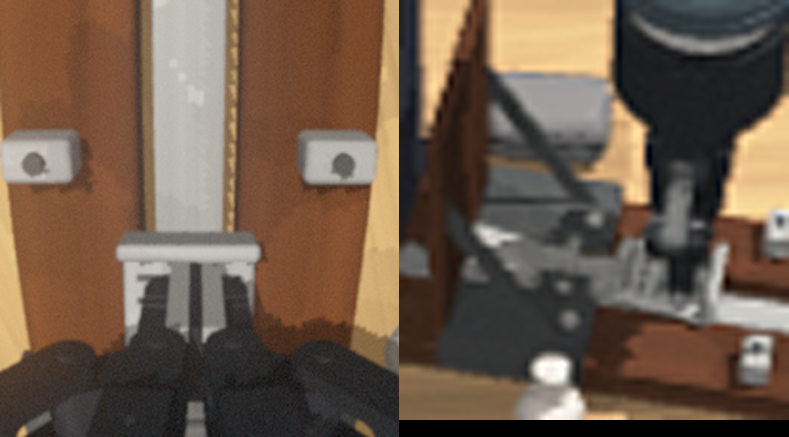

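The left image shows the fingertips on the pad just inside the lip. The right image shows the pad pressed down, and the force rising steeply to 25 N means the lever is fully down. I'll ease off about 1 mm and push outwards.

Call:
servo_tool(plan=[0,0,-0.001,0,1,0.003,0,-0.001,0,1,0.006,0,-0.001,0,1,0.009,0,-0.001,0,1,0.012,0,-0.001,0,1])

```text
time: 4.8
tcp_pos: [0.507, 0.0012, 0.2056]
tool_rot: [0.0, 0.806, 0.592, -0.0]
force: [-3.4, -2.3, 15.9]
gripper_width: 0.002
finger_force: 7.7
```

Call:
servo_tool(plan=[0.004,0,0,0,1,0.008,0,0,0,1,0.012,0,0,0,1,0.016,0,0,0,1,0.02,0,0,0,1])

```text
time: 5.3
tcp_pos: [0.513, 0.0203, 0.2056]
tool_rot: [0.0, 0.806, 0.592, -0.0]
force: [-3.9, -1.8, 16.6]
gripper_width: -0.003
finger_force: 7.7
```

Call:
servo_tool(plan=[0.004,0,0,0,1,0.008,0,0,0,1,0.012,0,0,0,1,0.016,0,0,0,1,0.02,0,0,0,1])

```text
time: 5.8
tcp_pos: [0.519, 0.0394, 0.2057]
tool_rot: [0.0, 0.806, 0.592, -0.0]
force: [-3.9, -2.6, 15.2]
gripper_width: 0.003
finger_force: 7.5
```

Call:
servo_tool(plan=[0.004,0,0,0,1,0.008,0,0,0,1,0.012,0,0,0,1,0.014,0,0,0,1])

```text
time: 6.2
tcp_pos: [0.5233, 0.0531, 0.2057]
tool_rot: [0.0, 0.806, 0.592, 0.0]
force: [-4.1, -1.5, 15.4]
gripper_width: -0.003
finger_force: 7.5
```

Call:
servo_tool(plan=[0.002,0,0,0,1,0.004,0,0,0,1,0.006,0,0,0,1,0.006,0,0,0,1])

```text
time: 6.6
tcp_pos: [0.5249, 0.0582, 0.2056]
tool_rot: [0.0, 0.806, 0.592, -0.0]
force: [-4.6, -2.8, 16.0]
gripper_width: 0.002
finger_force: 7.5
```

Call:
servo_tool(plan=[0.001,0,0,0,1,0.002,0,0,0,1,0.003,0,0,0,1,0.003,0,0,0,1])

```text
time: 7.0
tcp_pos: [0.5254, 0.0593, 0.2055]
tool_rot: [0.001, 0.806, 0.592, -0.001]
force: [-5.5, -7.5, 16.2]
gripper_width: 0.002
finger_force: 8.8
```

Call:
servo_tool(plan=[0.001,0,0,0,1,0.002,0,0,0,1,0.002,0,0,0,1])

```text
time: 7.3
tcp_pos: [0.5256, 0.0597, 0.2054]
tool_rot: [0.001, 0.807, 0.591, -0.002]
force: [-5.3, -10.9, 16.3]
gripper_width: 0.003
finger_force: 11.3
```

Run:
```python
from workcell import ctrl, read_camera
import cv2
im=read_camera("wrist")[:,:,::-1][100:330,130:380]
cv2.imwrite("pics/w4.png",cv2.resize(im,None,fx=2.4,fy=2.4,interpolation=cv2.INTER_CUBIC))
```

```text
(no output)
```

View pics/w4.png

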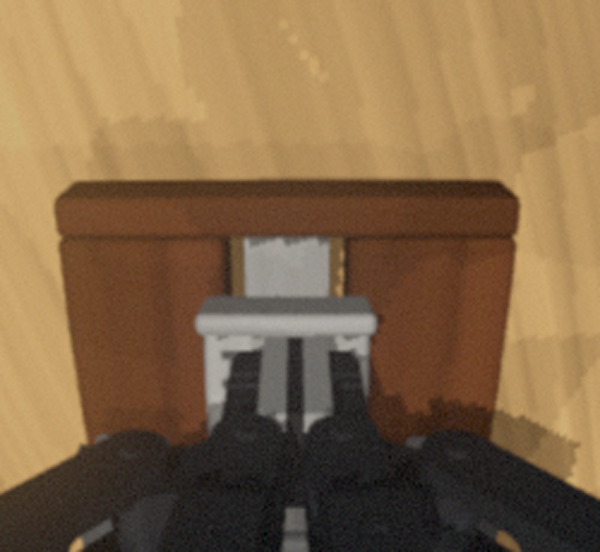

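The view shows the lip near the rack's open end, with its outer edge at crop row 297 and the rack end at row 182. The force builds against a hard stop after about 70 mm of travel. I'll ease off and lift straight up.

Call:
servo_tool(plan=[-0.002,0,0,0,1,-0.002,0,-0.005,0,1,-0.002,0,-0.015,0,1,-0.002,0,-0.04,0,1,-0.002,0,-0.08,0,1])

```text
time: 7.85
tcp_pos: [0.5246, 0.0617, 0.2836]
tool_rot: [-0.001, 0.806, 0.592, -0.002]
force: [0.3, -0.4, 0.7]
gripper_width: 0.0
finger_force: 0.0
```

Call:
servo_tool(plan=[0,0,-0.05,0,1,0.05,0,-0.07,0,1,0.1,0,-0.07,0,1,0.1,0,-0.07,0,1,0.1,0,-0.07,0,1])

```text
time: 8.35
tcp_pos: [0.5553, 0.1596, 0.3542]
tool_rot: [-0.0, 0.804, 0.594, -0.0]
force: [-1.2, -0.6, 0.5]
gripper_width: -0.001
finger_force: 0.0
```

Run:
```python
from workcell import ctrl, read_camera
import cv2,numpy as np
o=ctrl.get_obs(); print(o["time"],o["tcp_pos"],o["force"])
a=cv2.resize(read_camera("wrist")[:,:,::-1],(400,300),interpolation=cv2.INTER_AREA)
b=cv2.resize(read_camera("scene")[:,:,::-1][120:230,190:340],(400,293),interpolation=cv2.INTER_CUBIC)
s=read_camera("top")[:,:,::-1]; c=cv2.resize(s[100:250,110:420],(620,300),interpolation=cv2.INTER_CUBIC)
m=np.zeros((600,800,3),np.uint8);m[:300,:400]=a;m[:293,400:]=b;m[300:,:620]=c
cv2.imwrite("pics/w5.png",m);np.save("w5.npy",read_camera("scene"))
```

```text
8.35 [0.55527218 0.15955685 0.35416589] [-1.18208874 -0.64299014  0.4784626 ]
```

View pics/w5.png

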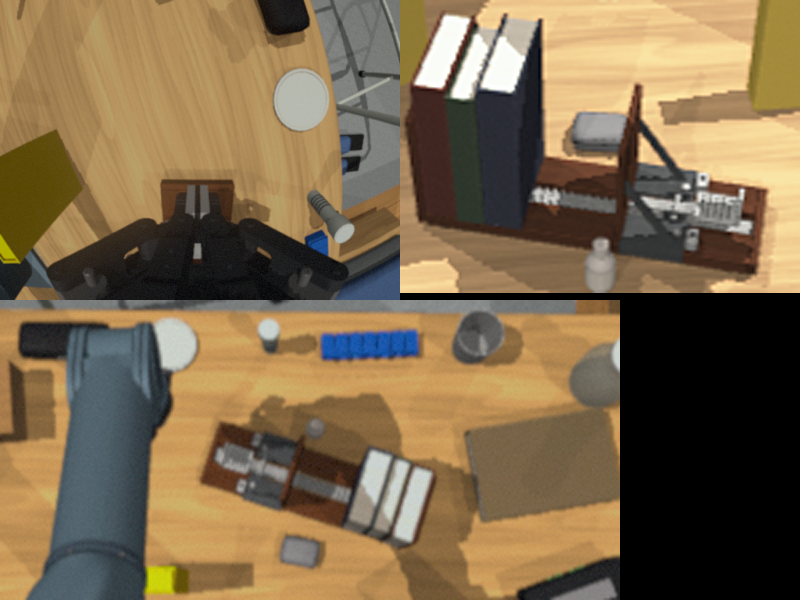

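Call:
servo_tool(plan=[-0.05,0,0,0,1,-0.1,0,0,0,1,-0.135,0,0,0,1,-0.135,0,0,0,1,-0.135,0,0,0,1])

```text
time: 9.05
tcp_pos: [0.515, 0.0272, 0.3548]
tool_rot: [-0.0, 0.807, 0.591, 0.0]
force: [0.6, 2.2, -0.2]
gripper_width: 0.001
finger_force: 0.0
```

Run:
```python
from workcell import ctrl, read_camera
import cv2,numpy as np
o=ctrl.get_obs(); print(o["time"],o["tcp_pos"],o["force"])
im=read_camera("wrist")[:,:,::-1][100:260,155:355]
cv2.imwrite("pics/w6.png",cv2.resize(im,None,fx=3.7,fy=3.7,interpolation=cv2.INTER_CUBIC))
```

```text
9.05 [0.51497295 0.0272281  0.35480374] [ 0.58714015  2.20022011 -0.15009928]
```

View pics/w6.png

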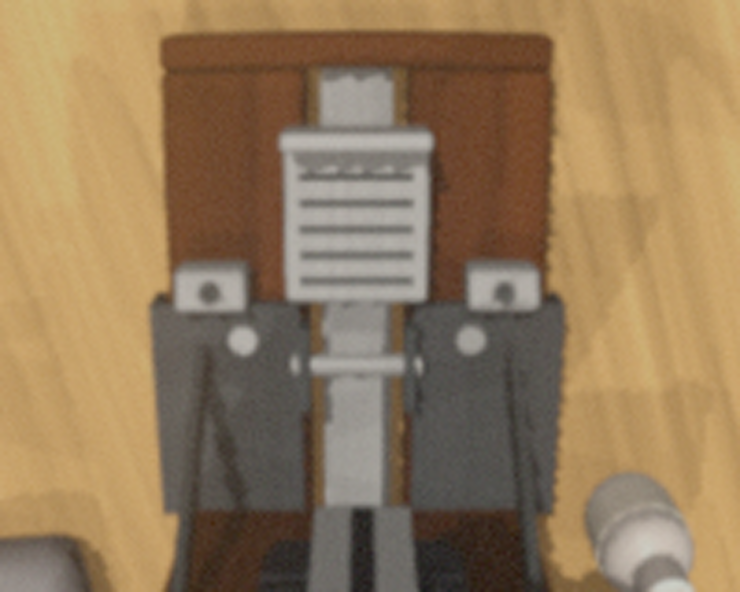

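The sliding end's foot is flush against both stops (contact at crop row ~305). The pad stands free beyond the stops, at crop rows 130–300, with its full plate visible. The books and small items looked undisturbed in the previous picture, so I'm handing in.

```bash
python3 -c "
from workcell import ticket
print(ticket.close_job())"
```

```text
the job is handed in; nothing more can be done
None
```

The release lever was pressed fully down and the sliding end pushed back until its foot rested against both end stops; the hand is clear, the books and nearby things looked undisturbed, and the job is handed in (I did not measure that the lever sprang fully up).

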